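Sweep the optical filters through the gate into the slot

ROBOT

A 6-joint arm with a two-finger parallel gripper is mounted at the origin on a cart in front of the work surface, level with it; the furniture and walls round the work are solid. World frame = base frame: x ahead of the robot, y to its left, z up, the work surface at z = 0. Lengths are in m, angles in rad, forces in N, time in s.
With the tool pointing down it reaches from about 0.35 to 1 m from the base axis. Payload 7.1 kg.
Tool frame: the origin (TCP) lies between the finger pads; the fingertips stand 22 mm ahead of it and the grasp point (between the pads) lies 3 mm ahead of it; z points along the fingers, y is the line along which they close (so a half turn about z gives the same grasp; the last joint's range is limited). The gripper opens to 85 mm and grips with 20 to 120 N. Pads are 22 mm wide; open, the fingers measure 114 mm over their backs; the gripper's body (76 mm by 85 mm) begins 54 mm behind the grasp point. The pads swing forward as they close: fully open they stand 13 mm farther back than shut.
Start: joints at [1.215, 0.423, 1.63, -0, 1.089, -0.019], TCP at [0.207, 0.59, 0.253] pointing down, gripper open.
Joint ranges: [-3, 3], [-0.9, 2.11], [0.09, 2.58], [-1.31, 4.45], [0.11, 2.69], [-2.54, 2.54]. Speed limits (rad/s): [2.39, 2.39, 3.01, 3.14, 3.14, 3.14].

INTERFACE

Orientations are given as a rotation vector (axis times angle).
In Python, from rig import manip gives the robot as it stands. The module is installed in compiled form; this text tells all that it offers. Calls block until the motion is done:
- manip.move_to(position, orientation): joint-space move of the TCP to a pose.
- manip.servo_line(position, orientation=None, rate=0.15): straight line of the TCP; orientation=None keeps the orientation; rate is the mean speed in m/s.
- manip.set_joints(angles): joint-space move.
- manip.command_gripper(opening, f_grip=None): finger opening in m; f_grip is the grip in N (None keeps the last); returns when the fingers have stopped.
- manip.hold(seconds).
- manip.solve_ik(position, orientation): joint angles nearest the present ones, or None.
- manip.camera(name): name is "side" or "top" or "wrist"; returns a dict with "image" (400x640x3 uint8, red, green, blue), "fx", "fy", "cx", "cy" (pixels), "cam_to_world" (4x4, takes a point from camera to world coordinates); the wrist camera has in their place "mount" (4x4, takes a point from camera to tool coordinates, whose origin is the TCP and whose axes are the flange's). Camera axes: x right, y down, z forward; pixel columns grow to the right and rows downward; lengths in m; the calibration is good to about 2 mm. A picture is of the moment at which its call begins: read the wrist's pose just before it. There is no depth.
A pose or a line that the arm cannot do raises manip.IKError and nothing moves.
- manip.sign_off(): hands the job in, once; it reports no verdict.
Readings, each from a call of its own:
- manip.get_time(): time.
- manip.get_joint_positions(): joint angles.
- manip.get_joint_vel(): joint speeds.
- manip.get_tau(): joint torques, N m.
- manip.get_position(): TCP position.
- manip.get_ee_rot(): TCP orientation.
- manip.get_contact_force(): force on the tool from outside, world axes, zero at the start.
- manip.get_torque(): the same for the moment, N m.
- manip.get_width(): finger opening in m.
Only numpy, scipy, OpenCV 4.12 (cv2) and the standard library are available. Lean on these libraries where they do the work, as an engineer would, in place of code of your own. Each camera call takes 0.05 s, during which the arm holds its last target. There are 200 camera calls.

TASK

With the fingertips, sweep the three black-rimmed filters (amber, green and blue glass) across the white deck of the tray and through the gap in its blue wall, one at a time, so that each has dropped into the sunken slot behind before the next comes up to the gap. Only push them: do not lift or carry them. Leave the brass ring where it lies on the deck and do not disturb the vials and bottle nearby.

Things in the scene. Friction and masses are not known exactly. Their poses are not given: they have to be found in the camera images.
- tray: fixed loading tray. Origin on the bench below the middle of the gate; x points through the gate (sweeping direction), y left, z up. White deck, top 62 mm above the bench, x = -115 mm (open edge towards the robot) to 0, y within +-110 mm, no rim: front and sides are open edges. Blue end wall at x = 0 to 6 mm, 18 mm above the deck
- gate (a point): middle of the only gap in the blue wall, 40 mm wide (tray y = -20 to +20 mm), on deck level, at the wall's front (tray x = 0). The deck ends here, right below the wall's front: a filter whose centre passes tray x = 0 tips into the slot
- slot (a point): centre of the slot's floor (tray x = 25 mm, y = 0), 6 mm above the bench, 56 mm below the deck. The slot spans tray x = 0 to 50 mm, y within +-40 mm; its outer walls rise 18 mm above the deck
- filter_amber: optical filter: flat disc, 28 mm diameter, 10 mm thick, 15 g, black mount with amber glass on top; lies loose on the deck. Origin: centre of its underside, z up
- filter_green: optical filter: flat disc, 28 mm diameter, 10 mm thick, 15 g, black mount with green glass on top; lies loose on the deck. Origin: centre of its underside, z up
- filter_blue: optical filter: flat disc, 28 mm diameter, 10 mm thick, 15 g, black mount with blue glass on top; lies loose on the deck. Origin: centre of its underside, z up
- brass_ring: empty brass ring on the deck among the filters, 28 mm outer and 18 mm inner diameter, 10 mm high; stays where it is. The four discs lie in any order in an arc round the gate, their centres 40 to 90 mm in front of the wall and at least 40 mm apart. Origin: centre of its underside
- vial_blue_cap: sample vial with blue cap standing on the bench behind the tray, 25 mm diameter, 58 mm high; bystander. Origin: centre of its foot
- vial_red_cap: sample vial with red cap standing behind the tray, 25 mm diameter, 70 mm high; bystander. Origin: centre of its foot
- dropper_bottle: brown dropper bottle standing behind the tray, 34 mm diameter, 102 mm high; bystander. Origin: centre of its foot
Mind the look-alikes: they are no part of the job. What is shaped like the filter_blue but grey is not meant.

How it is judged:
By the outcome, as a careful person would: the job done as asked, in the order asked, and still so for the second after the job is handed in, with the robot touching nothing.
It also fails if it takes over 51 s, if anything falls off the work surface, if the arm or the gripper's body presses on something with over 40 N, if the wrist force passes 120 N, or if a joint passes its speed limit or range.

## Working session

There is one attempt and no reset: what is moved stays moved. The work goes in short steps, each a Python script; the robot and the scene stay as the last script left them, time stands still between calls to the robot, and variables do not carry over. Pictures are saved under pics/ and viewed, on a budget of 10 in all, crops included, one or two more only if the job needs it, and the job is handed in when it is done.

```bash
mkdir -p pics; python3 - <<'E'
from rig import manip
import cv2,numpy as np,pickle
d={}
for n in("top","side"):
    c=manip.camera(n);d[n]=c;cv2.imwrite(f"pics/{n}0.png",c["image"][:,:,::-1]);print(n,c["fx"],c["cx"],c["cy"],np.round(c["cam_to_world"],3).tolist())
pickle.dump(d,open("c0.pkl","wb"));print(manip.get_time(),manip.get_ee_rot(),manip.get_width())
E
```

```text
top 480.70103539001354 320.0366573500985 204.3417574860413 [[0.005, -0.986, 0.166, 0.484], [-1.0, -0.006, -0.007, 0.322], [0.008, -0.166, -0.986, 0.929], [0.0, 0.0, 0.0, 1.0]]
side 403.19383100117204 311.9879731690254 196.10947501350162 [[-0.901, -0.197, 0.385, 0.304], [-0.433, 0.424, -0.796, 0.987], [-0.007, -0.884, -0.467, 0.478], [0.0, 0.0, 0.0, 1.0]]
0.1 [-5.26463296e-01 -3.09692862e+00  2.18044135e-03] 0.08556666886977503
```

View pics/top0.png

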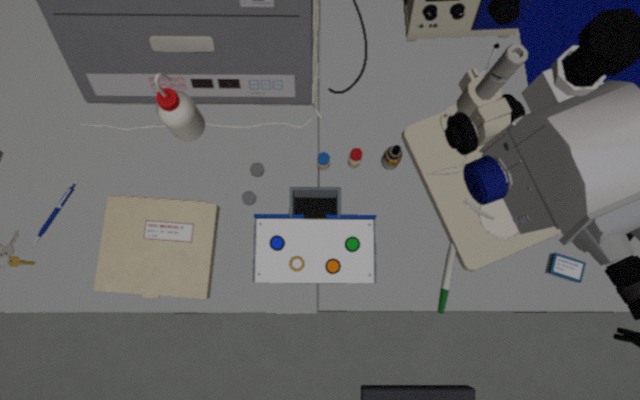

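View pics/side0.png

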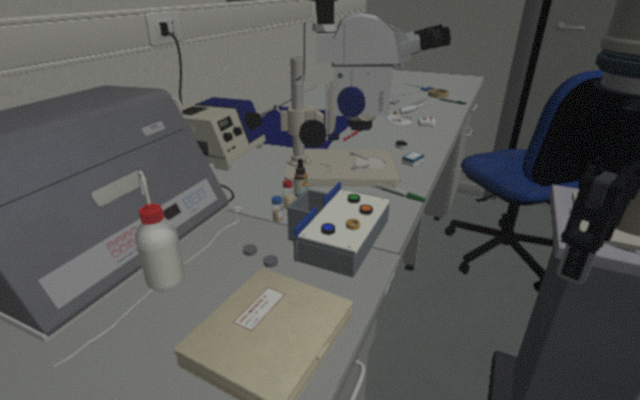

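The top view shows blue at (277,243), ring (297,264), amber (333,266), green (352,244) and the gate near (315,216). The side view agrees. Next I measure the tray and discs.

```bash
cat > h.py <<'E'
import numpy as np,cv2
from scipy.spatial.transform import Rotation as R
def ray(c,T,uv,z):
    uv=np.atleast_2d(uv).astype(float)
    d=np.c_[(uv[:,0]-c["cx"])/c["fx"],(uv[:,1]-c["cy"])/c["fy"],np.ones(len(uv))]@T[:3,:3].T
    return (T[:3,3]+d*((z-T[2,3])/d[:,2:3]))[:,:2]
def blobs(m,amin):
    cs,_=cv2.findContours(m.astype(np.uint8),cv2.RETR_EXTERNAL,cv2.CHAIN_APPROX_NONE)
    return sorted([c for c in cs if cv2.contourArea(c)>=amin],key=cv2.contourArea)[::-1]
E
python3 - <<'E'
from h import *;import pickle
c=pickle.load(open("c0.pkl","rb"))["top"];T=c["cam_to_world"];im=c["image"]
roi=np.zeros(im.shape[:2],bool);roi[180:300,240:390]=1
hsv=cv2.cvtColor(im,cv2.COLOR_RGB2HSV);H,S,V=cv2.split(hsv)
w=blobs(roi&(V>190)&(S<40),200)[0]
wp=ray(c,T,w.reshape(-1,2),.062)
r=cv2.minAreaRect((wp*1000).astype(np.float32));print("deck",r,np.round(cv2.boxPoints(r),1).tolist())
b=blobs(roi&(S>100)&(H>100)&(H<130),5)
for n,lo,hi in(("blue",100,130),("green",50,85),("orange",8,25)):
    for k in blobs(roi&(S>90)&(H>=lo)&(H<=hi),5):
        (u,v),_=cv2.minEnclosingCircle(k);print(n,cv2.contourArea(k),cv2.boundingRect(k),np.round(ray(c,T,(u,v),.072)*1000,1))
E
```

```text
Traceback (most recent call last):
IndexError: list index out of range
```

```bash
python3 - <<'E'
from h import *;import pickle
c=pickle.load(open("c0.pkl","rb"))["top"];T=c["cam_to_world"];im=c["image"]
roi=np.zeros(im.shape[:2],bool);roi[180:300,240:390]=1
hsv=cv2.cvtColor(im,cv2.COLOR_RGB2HSV);H,S,V=cv2.split(hsv)
t,_=cv2.threshold(V[205:300,245:385].copy(),0,255,cv2.THRESH_OTSU);print(t,V[230,315],im[270,270])
w=blobs(roi&(V>t)&(S<60),200)[0]
wp=ray(c,T,w.reshape(-1,2),.062)
r=cv2.minAreaRect((wp*1000).astype(np.float32));print("deck",r,np.round(cv2.boxPoints(r),1).tolist())
for n,lo,hi in(("blue",100,130),("green",50,85),("orange",8,25)):
    for k in blobs(roi&(S>90)&(H>=lo)&(H<=hi),5):
        (u,v),_=cv2.minEnclosingCircle(k);print(n,cv2.contourArea(k),cv2.boundingRect(k),np.round(ray(c,T,(u,v),.072)*1000,1))
E
```

```text
136.0 163 [162 161 163]
deck ((545.4557495117188, 325.30126953125), (114.86073303222656, 212.7216033935547), 0.26337310671806335) [[487.5, 431.3999938964844], [488.5, 218.6999969482422], [603.4000244140625, 219.1999969482422], [602.4000244140625, 431.8999938964844]]
blue 166.0 (325, 213, 51, 6) [[608.3 261.3]]
blue 154.0 (254, 213, 51, 5) [[607.5 389.1]]
blue 124.0 (270, 236, 14, 14) [[558.9 392.7]]
green 115.0 (346, 238, 13, 13) [[557.5 258.1]]
orange 139.0 (290, 257, 14, 14) [[522.3 356.6]]
orange 122.0 (326, 260, 14, 13) [[518.2 292.9]]
```

```bash
cat >> h.py <<'E'
def down(h): # tool x along heading h, z down
    x=np.array([np.cos(h),np.sin(h),0]);z=np.array([0,0,-1.]);return R.from_matrix(np.c_[x,np.cross(z,x),z]).as_rotvec()
E
python3 - <<'E'
from h import *;import pickle
from rig import manip
print(R.from_rotvec(manip.get_ee_rot()).as_matrix().round(2).tolist())
for h in range(-180,181,30):
    q=manip.solve_ik([.53,.325,.09],down(np.radians(h)));print(h,None if q is None else np.round(q,2))
manip.command_gripper(.012)
manip.move_to([.53,.325,.24],down(0))
p,r=manip.get_position(),manip.get_ee_rot()
c=manip.camera("wrist");c["p"],c["r"]=p,r
pickle.dump(c,open("w0.pkl","wb"));cv2.imwrite("pics/w0.png",c["image"][:,:,::-1])
print(p,manip.get_time(),manip.get_width(),c["fx"],np.round(c["mount"],3).tolist())
E
```

```text
[[-0.94, 0.33, -0.0], [0.33, 0.94, -0.0], [-0.0, -0.0, -1.0]]
-180 [ 0.53  0.63  1.72 -0.    0.79 -1.04]
-150 [ 0.53  0.63  1.72  0.    0.79 -1.56]
-120 [ 0.53  0.63  1.72 -0.    0.79 -2.09]
-90 None
-60 None
-30 None
0 [ 0.53  0.63  1.72 -0.    0.79  2.1 ]
30 [ 0.53  0.63  1.72 -0.    0.79  1.58]
60 [0.53 0.63 1.72 0.   0.79 1.05]
90 [ 0.53  0.63  1.72 -0.    0.79  0.53]
120 [ 0.53  0.63  1.72 -0.    0.79  0.01]
150 [ 0.53  0.63  1.72 -0.    0.79 -0.52]
180 [ 0.53  0.63  1.72 -0.    0.79 -1.04]
[0.52976931 0.32541352 0.24004946] 2.675 0.012170295183192755 336.59896540592183 [[-0.0, -0.945, -0.326, 0.084], [1.0, -0.0, -0.0, 0.0], [0.0, -0.326, 0.945, -0.122], [0.0, 0.0, 0.0, 1.0]]
```

View pics/w0.png

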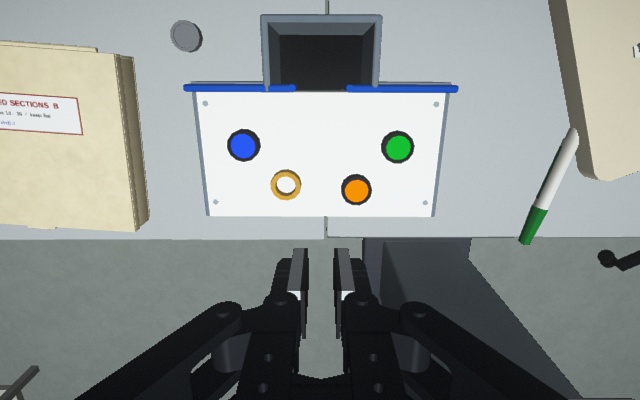

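The wrist view is clear: blue at (243,145), green (397,147), amber (356,190), ring (286,184), and the gap spans columns 296–347 at row 88.

```bash
cat >> h.py <<'E'
def Tw(c):
    T=np.eye(4);T[:3,:3]=R.from_rotvec(c["r"]).as_matrix();T[:3,3]=c["p"];return T@c["mount"]
def measure(c,show=True):
    T=Tw(c);im=c["image"];H,S,V=cv2.split(cv2.cvtColor(im,cv2.COLOR_RGB2HSV));out={}
    roi=np.zeros(V.shape,bool);roi[60:235]=1
    for n,lo,hi in(("blue",105,125),("green",45,80),("orange",8,25)):
        for k in blobs(roi&(S>120)&(V>90)&(H>=lo)&(H<=hi),60):
            (u,v),rad=cv2.minEnclosingCircle(k);x,y,w,h=cv2.boundingRect(k)
            if w>2.5*h: out.setdefault("wall",[]).append(ray(c,T,[(x,y+h),(x+w,y+h)],.062)*1000);continue
            p=ray(c,T,(u,v),.072)[0]*1000;out.setdefault(n,[]).append(p)
            if show:print(n,int(u),int(v),round(rad,1),cv2.contourArea(k),p.round(1))
    return out
E
python3 - <<'E'
from h import *;import pickle
c=pickle.load(open("w0.pkl","rb"));o=measure(c);print(np.round(o.get("wall",0),1).tolist())
im=c["image"];H,S,V=cv2.split(cv2.cvtColor(im,cv2.COLOR_RGB2HSV))
k=blobs((V>200)&(S<30),5000)[0];r=cv2.minAreaRect((ray(c,Tw(c),k.reshape(-1,2),.062)*1000).astype(np.float32));print(r,cv2.boxPoints(r).round(1).tolist())
E
```

```text
blue 242 145 13.1 479.0 [559.2 392.9]
green 397 147 12.8 446.0 [557.9 258. ]
green 536 222 14.9 181.5 [486.8 122.5]
orange 285 184 15.0 654.0 [523.6 356.9]
orange 356 190 12.1 403.5 [518.7 292.9]
[[[603.3, 442.6], [603.4, 345.4]], [[602.6, 304.4], [602.7, 207.9]]]
((539.8845825195312, 325.4808044433594), (213.00148010253906, 127.10042572021484), 89.94363403320312) [[476.20001220703125, 219.0], [603.2999877929688, 218.89999389648438], [603.5, 431.8999938964844], [476.3999938964844, 432.0]]
```

Both views agree: the gate is at (603,325) mm and the discs are within 1.5 mm. I push amber first, in two legs: to (574,324), then straight through the gap.

```bash
cat > p.py <<'E'
from h import *;from rig import manip;import pickle
ZP,ZH,OFF=.0872,.115,.0236
def go(p,z,h,rate,joint=False):
    P=[p[0],p[1],z]
    (manip.move_to(P,down(h)) if joint else manip.servo_line(P,down(h),rate=rate))
def push(a,b,h=None,flip=False):
    """push disc from centre a to centre b (m); flip: push with tool -x"""
    a,b=np.array(a),np.array(b);d=(b-a)/np.linalg.norm(b-a);th=np.arctan2(d[1],d[0])+(np.pi if flip else 0)
    s=a-d*(OFF+.005);e=b-d*OFF
    go(s,ZH,th,0,True);go(s,ZP,th,.06)
    f0=manip.get_contact_force();go(e,ZP,th,.06);f=manip.get_contact_force()
    print("force",np.round(f0,1),np.round(f,1),"t",manip.get_time())
    k=e-d*.004;go(k,ZP,th,.03);go(k,ZH,th,.1)
def look(name):
    manip.move_to([.53,.325,.24],down(0))
    p,r=manip.get_position(),manip.get_ee_rot();c=manip.camera("wrist");c["p"],c["r"]=p,r
    pickle.dump(c,open(name+".pkl","wb"));cv2.imwrite(f"pics/{name}.png",c["image"][:,:,::-1]);print("t",manip.get_time());return measure(c)
E
python3 - <<'E'
from p import *
push([.5187,.2929],[.574,.324]);look("w1")
E
```

```text
force [ 0.5 -0.2  0.8] [ 0.5 -0.1  0.1] t 5.1917
t 6.5333
blue 242 145 13.1 466.0 [559.3 392.9]
green 397 147 12.8 443.5 [557.7 257.8]
green 536 222 15.2 181.0 [486.9 122.5]
orange 284 184 15.0 642.5 [523.7 356.9]
orange 321 128 13.0 492.0 [574. 324.]
```

View pics/w1.png

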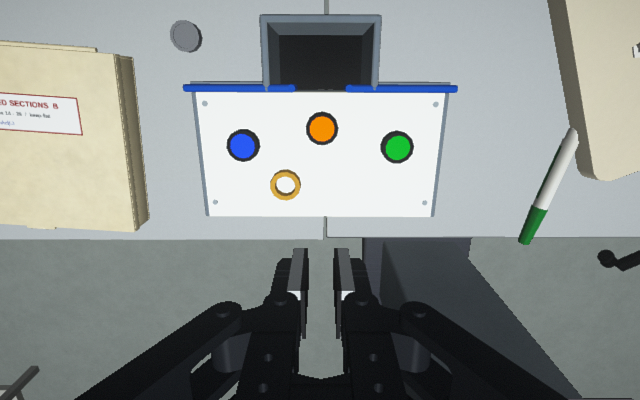

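Amber landed at (321,128) px = (574.0,324.0) mm, exactly on target, and the other discs haven't moved. Next I push it through.

```bash
python3 - <<'E'
from p import *
push([.574,.324],[.6105,.325]);look("w2")
E
```

```text
force [ 0.2 -0.7  0.9] [ 0.2 -0.7  0.4] t 8.5583
t 9.9167
blue 242 145 13.0 463.5 [559.2 392.8]
green 397 147 12.8 446.5 [558.  258.2]
green 536 222 15.3 182.0 [487.1 122.1]
orange 284 184 14.9 640.5 [523.6 356.9]
```

View pics/w2.png

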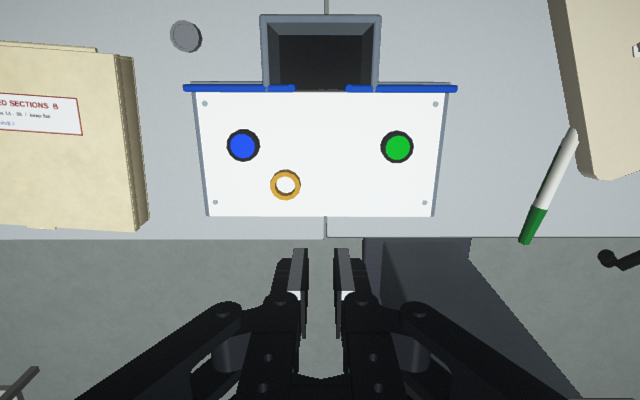

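Amber has gone off the deck, blue, green and the ring are unmoved, and the near part of the slot is hidden. I do green leg 1, then look into the slot from further forward.

```bash
python3 - <<'E'
from p import *
push([.5580,.2581],[.574,.325]);o=look("w3")
manip.move_to([.60,.325,.24],down(0));c=manip.camera("wrist");cv2.imwrite("pics/w3f.png",c["image"][:,:,::-1]);print(manip.get_time())
E
```

```text
force [-0.1 -0.1 -0.1] [ 0.3  0.3 -0.1] t 13.25
t 15.275
blue 241 145 13.1 480.0 [559.  393.1]
green 319 128 12.9 478.5 [573.6 325.1]
green 536 222 15.2 184.0 [486.9 122.6]
orange 284 184 15.0 653.0 [523.7 357. ]
15.7083
```

View pics/w3f.png

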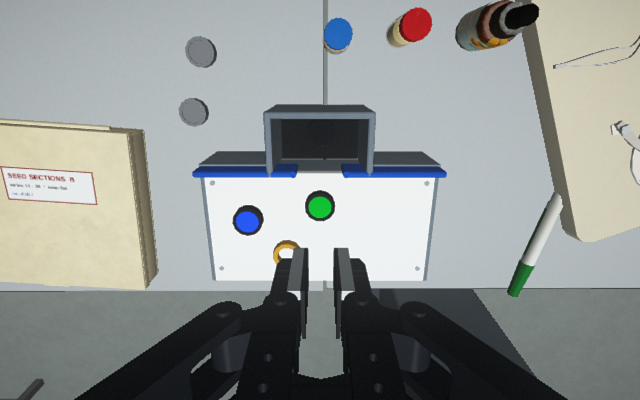

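Green sits in front of the gap at (319,206) and the bystanders are upright; the slot floor is too dark to read. I brighten that crop.

```bash
python3 - <<'E'
import cv2,numpy as np
a=cv2.imread("pics/w3f.png")[95:185,255:385].astype(float)
cv2.imwrite("pics/w3g.png",cv2.resize(np.clip(255*(a/120)**.6,0,255).astype(np.uint8),None,fx=4,fy=4))
E
```

```text
(no output)
```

View pics/w3g.png

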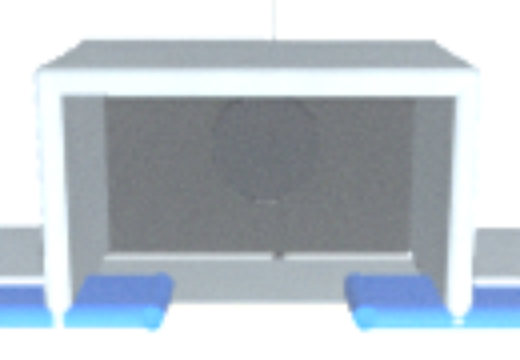

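The brightened crop shows amber flat on the slot floor, dark side up, at about crop (265,150). Next is green through the gap, then blue leg 1.

```bash
python3 - <<'E'
from p import *
push([.5736,.3251],[.6105,.325]);o=look("w4")
assert len(o.get("green"))==1
push(o["blue"][0]/1000,[.574,.3245],flip=True);look("w5")
E
```

```text
force [-0.1 -0.1 -0.1] [-0.5  0.2 -0.6] t 17.7833
t 19.1417
blue 242 145 13.0 463.5 [559.2 392.8]
green 536 222 15.0 177.5 [487.1 122.6]
orange 284 184 14.9 641.5 [523.6 356.9]
force [ 0.4 -0.1  0.1] [-0.2  0.6  0.7] t 22.65
t 24.975
blue 321 128 13.1 498.0 [573.9 324. ]
green 536 222 14.9 177.5 [486.9 122.2]
orange 284 184 14.9 649.0 [523.7 357. ]
```

Blue sits at (573.9,324.0) and the ring hasn't moved. Before blue goes in, I check that green has dropped.

```bash
cat >> p.py <<'E'
def slot(name):
    manip.move_to([.60,.325,.24],down(0));c=manip.camera("wrist");cv2.imwrite(f"pics/{name}full.png",c["image"][:,:,::-1])
    a=c["image"][95:185,255:385,::-1].astype(float);cv2.imwrite(f"pics/{name}.png",cv2.resize(np.clip(255*(a/120)**.6,0,255).astype(np.uint8),None,fx=4,fy=4))
E
python3 -c "
from p import *
slot('s2')"
```

```text
(no output)
```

View pics/s2.png

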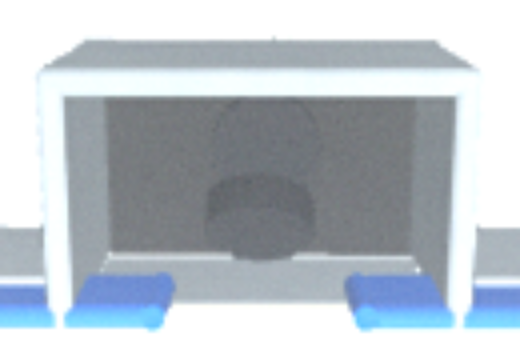

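Green is fully inside the slot, tilted against the front wall (crop about (262,215)) and resting on amber, well below deck level. Now I push blue through.

```bash
python3 - <<'E'
from p import *
push([.5739,.3240],[.6105,.325]);look("w6");slot("s3");print(manip.get_time())
E
```

```text
force [0.3 0.4 0.5] [-0.3  0.  -0.5] t 27.475
t 28.8333
green 536 222 15.3 170.0 [487.1 122.1]
orange 284 184 15.0 642.5 [523.6 356.9]
29.2667
```

View pics/s3.png

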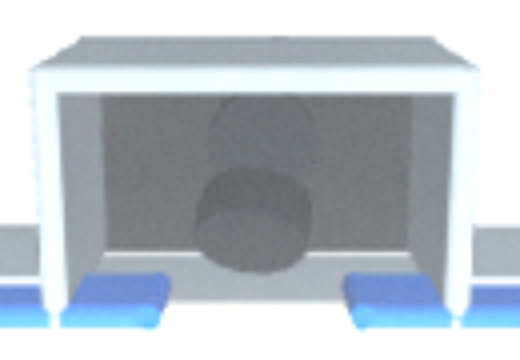

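View pics/s3full.png

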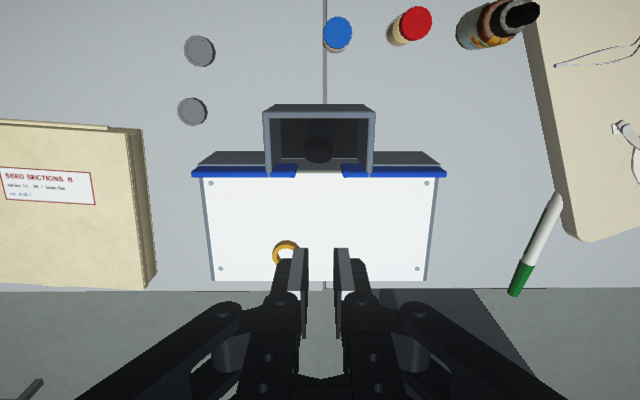

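Blue lies on green in the slot. Its apparent width (29 px) puts its top about 20 mm below deck level. The deck holds only the ring, the bystanders stand, and the robot is clear, so I hand in.

```bash
python3 -c "
from rig import manip
manip.sign_off();print(manip.get_time())"
```

```text
the job is handed in; nothing more can be done
the job is handed in; nothing more can be done
```

All three filters are in the slot behind the gate, and I handed the job in at about 29 s of the 51 s allowed. I pushed amber, then green, then blue with nearly closed fingertips. Each went first to the gate's centre line, then straight through the gap. I checked by camera that amber and green were in the slot before the next filter went through. Green was already standing about 30 mm in front of the wall when I checked amber, and blue likewise when I checked green.

**Last checks:**
- **Deck:** only the brass ring is left, at (523.6, 356.9) mm, within about 0.1 mm of where it started.
- **Bystanders:** both vials and the bottle are standing and look unmoved.
- **Forces:** the readings I took at the start and end of each push stayed around 1 N.
- **Slot:** the filters did not all land flat. Amber lies on the floor upside down, green leans on amber and the slot's front wall, and blue rests on green. I judged blue's top to be about 20 mm below deck level from its apparent size only, so that figure is rough.

I viewed 10 pictures, within the budget. No check failed or disagreed.

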